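# Snap the control board back into the kitchen scale

## Robot

A 6-joint arm with a two-finger parallel gripper is mounted at the origin on a cart in front of the work surface, level with it; the furniture and walls round the work are solid. World frame = base frame: x ahead of the robot, y to its left, z up, the work surface at z = 0. Lengths are in m, angles in rad, forces in N, time in s.
With the tool pointing down it reaches from about 0.2 to 0.875 m from the base axis. Payload 3.4 kg.
Tool frame: the origin (TCP) lies between the finger pads; the fingertips stand 14 mm ahead of it and the grasp point (between the pads) lies 5 mm behind it (tip_extent is the distance from the TCP to the fingertips, in m); z points along the fingers, y is the line along which they close (so a half turn about z gives the same grasp; the last joint's range is limited). The gripper opens to 94 mm and grips with 3 to 60 N. Pads are 16 mm wide; open, the fingers measure 119 mm over their backs; the gripper's body (75 mm by 177 mm) begins 78 mm behind the grasp point.
Start: joints at [1.087, 0.276, 1.505, -0, 1.361, -0.121], TCP at [0.204, 0.538, 0.219] pointing down, gripper open.
Joint ranges: [-2.89, 2.89], [-0.75, 2.08], [0.22, 2.7], [-1.18, 4.32], [0.11, 2.71], [-2.7, 2.7]. Speed limits (rad/s): [2.57, 2.57, 3.14, 3.14, 3.14, 3.14].

## Interface

Orientations are given as a unit quaternion [x, y, z, w].
In Python, from plant import * gives the robot as it stands.
- The arm moves only by the tool send_rows, never from a script. Its argument "targets" is a list of rows, each a list of 3 entries, a list of its own where there are three numbers: the shift along the tool's x, y, z in m, then the turn about the tool's z in degrees, then the opening, from 0 (shut) to 1 (fully open). A call has 1 to 10 rows; each row shifts and turns the commanded pose from where the row before left it, along the tool's axes as they then stand; what a row does not reach is not made up. A row lasts 1/8 s, in which the tool goes at most 62.5 mm and 10.7 degrees, less where a joint would pass 70% of its speed; a pose out of reach is approached as far as the arm can. A call is refused whole if a number of a shift passes 0.0625 or a number of a turn 10.7, either way. A call with a gripper value outside its range is refused whole. The fingers move at their own pace and stop on an object; "squeeze" is the grip in N (left out, the last holds). Time passes only in rows, so rows that do not move let the fingers close. It gives the time, the measured TCP pose, the force, the opening and the grip force at its end, in the units of the state.
- read_state(): the state, without advancing time (a new reading comes with each control period).
- get_image(name): name is "side" or "top"; returns the picture (384x512x3 uint8, blue, green, red); there is no depth.
- get_calibration(name): a dict with "intrinsics" (3x3 intrinsics, pixels), "rvec" (rotation vector, rad) and "tvec" (3), from world to camera coordinates, as OpenCV has them. Camera axes: x right, y down, z forward; pixel columns grow to the right and rows downward; lengths in m; the calibration is good to about 2 mm. A picture is of the moment at which its call begins. get_calibration takes no time and is no camera call.
- sign_off(): hands the job in; it is judged then, once.
The state is a dict: "t": time; "joint_pos": joint angles; "joint_vel": joint speeds; "effort": joint torques, N m; "eef_pos": TCP position; "ee_rot": TCP orientation; "contact_force": force on the tool from outside, world axes, zero at the start; "ft_torque": the same for the moment, N m; "opening": finger opening in m; "finger_force": force on a finger pad.
Only numpy, scipy, OpenCV 4.12 (cv2) and the standard library are available. Lean on these libraries where they do the work, as an engineer would, in place of code of your own. Each camera call takes 0.05 s, during which the arm holds its last target. There are 200 camera calls.

## Task

The kitchen scale has been opened for repair. Take its circuit board off the chopping board, set it over the three barbed posts in the scale's open base, and press it down gently, going from post to post, until every post has clicked through and the board lies flat and fully home on all three. Never lean hard on the board (20 N is plenty for one post, all three at once would take too much), and leave the screwdriver, salt shaker and tin where they are.

Things in the scene. Friction and masses are not known exactly. Their poses are not given: they have to be found in the camera images.
- circuit_board: Brown rigid board, 112 (its x) by 136 (y) by 4 mm, 0.1 to 0.2 kg, flat on the chopping board; origin: centre of its underside, z up. Upright aluminium block on top to hold it by: 12 mm thick in x, 40 in y, centred at (-8, 0) mm, top 36 mm over the underside, bare board 28 mm to both x sides. Other parts, up to 18 mm over the underside, only near the left, right and far edges. Three 10 mm holes.
- hole_0 (a point): centre of the board's front left hole at the underside: (-42, 50, 0) mm in the board. Bare place to press for it: (-42, 28) mm in the board
- hole_1 (a point): centre of the board's front right hole at the underside: (-42, -50, 0) mm in the board. Bare place to press for it: (-42, -28) mm in the board
- hole_2 (a point): centre of the board's rear hole at the underside: (44, 0, 0) mm in the board. Bare place to press for it: (22, 0) mm in the board
- tray: White open base of the scale, fixed to the worktop, 160 (x) by 180 (y) mm, walls 3 mm thick, 20 mm high; origin: centre of its underside on the worktop, z up. A cross with three white posts stands in it, in the same triangle as the board's holes; the board fits with its axes and centre matching the tray's. The cross rests on the soft weighing cell: it sinks about 1 mm per 3 N and comes back.
- seat_0 (a point): front left post, centre of its shoulder's top: (-42, 50, 18) mm in the tray; hole_0 belongs here. Every post: a round shoulder 18 mm across on which the board comes to rest, above it a pin with a pointed nose ending 18.5 mm over the shoulder, and two sprung barbs on the pin's +y and -y sides
- seat_1 (a point): front right post, centre of its shoulder's top: (-42, -50, 18) mm in the tray; hole_1 belongs here. A board laid over the noses centres itself from up to 3 mm off and stops on the barbs, its underside 8 to 11 mm over the shoulders
- seat_2 (a point): rear post, centre of its shoulder's top: (44, 0, 18) mm in the tray; hole_2 belongs here. At its press place each post takes a push rising to 8 to 16 N; with the underside 2 mm over the shoulder the barbs snap out over the board, the push needed falls by 4 N or more, then the board stops on the shoulder. Released before that, the board springs back up; clicked, it stays.
- chopping_board: wooden chopping board, 210 (x) by 300 (y) by 22 mm, fixed, lying across the hob's pan supports, its top 65 mm over the worktop; origin: centre of its underside
- screwdriver: screwdriver with a black handle, lying on the worktop in front of the scale, along the front edge; leave alone
- salt_shaker: salt shaker, 44 mm across, 90 mm tall, behind the scale; leave alone; origin: centre of its underside. A wall cabinet hangs over this end of the worktop, its underside some 0.6 m up: swing the arm past it stretched out low, with the elbow clear of it
- tomato_tin: tin, 76 mm across, 58 mm tall, behind the scale; leave alone; origin: centre of its underside

How it is judged:
By the outcome, as a careful person would: the job done as asked, in the order asked, and still so for the second after the job is handed in, with the robot touching nothing.
It also fails if it takes over 58 s, if anything falls off the work surface, if the arm or the gripper's body presses on something with over 40 N, if the wrist force passes 120 N, or if a joint passes its speed limit or range.

## Working session

There is one attempt and no reset: what is moved stays moved. The work goes in short steps, Python scripts to look and compute and a tool call to move; the robot and the scene stay as the last step left them, time stands still between calls to the robot, and variables do not carry over. Pictures are saved under pics/ and viewed, at most 10 in all, crops included, and the job is handed in when it is done.

Besides the shell and the picture viewer there is one more tool, called after "Emit:" as name([rows], argument=value, ...), one row to a line, values as JSON. send_rows: Moves the arm, as the interface text tells. Its arguments: {"type":"object","properties":{"targets":{"type":"array","items":{"type":"array"}},"squeeze":{"type":"number"}},"required":["targets"]}

```bash
mkdir -p pics; python3 - <<'E'
from plant import *
import cv2,numpy as np
s=read_state();print({k:np.round(v,3) for k,v in s.items()})
for n in("top","side"):
    cv2.imwrite(f"pics/{n}0.png",get_image(n)); c=get_calibration(n)
    R=cv2.Rodrigues(np.array(c["rvec"]))[0];print(n,np.round(c["intrinsics"],1).tolist(),"cam",-R.T@np.array(c["tvec"]).ravel(),R.round(2).tolist())
E
```

```text
{'t': np.float64(0.0), 'joint_pos': array([ 1.087,  0.277,  1.506, -0.   ,  1.361, -0.121]), 'joint_vel': array([-0.001,  0.   ,  0.001, -0.001, -0.   , -0.001]), 'effort': array([ 0.0000e+00, -4.0459e+01, -2.3724e+01,  7.0000e-02,  3.5000e-02,
       -0.0000e+00]), 'eef_pos': array([0.204, 0.537, 0.219]), 'ee_rot': array([ 0.18 ,  0.984, -0.001, -0.   ]), 'contact_force': array([ 0.819,  0.055, -0.324]), 'ft_torque': array([ 0.006, -0.008,  0.053]), 'finger_force': np.float64(0.0), 'opening': np.float64(0.094)}
top [[362.4, 0.0, 260.0], [0.0, 362.4, 184.2], [0.0, 0.0, 1.0]] cam [0.44969304 0.02669663 0.95591291] [[0.02, -1.0, -0.03], [-0.99, -0.02, -0.14], [0.14, 0.03, -0.99]]
side [[353.5, 0.0, 247.7], [0.0, 353.5, 195.3], [0.0, 0.0, 1.0]] cam [ 0.43595382 -0.82399048  0.55261948] [[0.99, -0.16, -0.01], [-0.09, -0.48, -0.87], [0.14, 0.86, -0.49]]
```

View pics/top0.png

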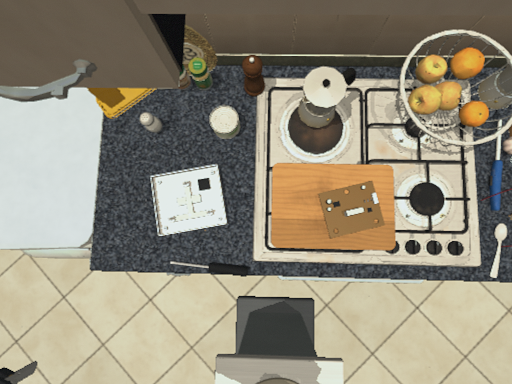

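View pics/side0.png

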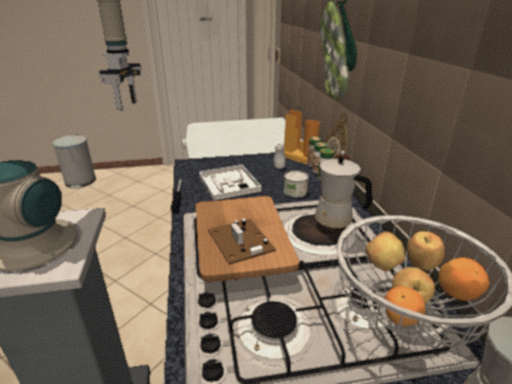

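```bash
python3 - <<'E'
import cv2,numpy as np
t=cv2.imread("pics/top0.png")
a=cv2.resize(t[160:245,145:235],None,fx=4.4,fy=4.4,interpolation=cv2.INTER_CUBIC)
b=cv2.resize(t[170:245,310:400],None,fx=4.4,fy=4.4,interpolation=cv2.INTER_CUBIC)
h=max(a.shape[0],b.shape[0]);b=cv2.copyMakeBorder(b,0,h-b.shape[0],0,0,0)
cv2.imwrite("pics/crop.png",np.hstack([a,b]))
E
```

```text
(no output)
```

View pics/crop.png

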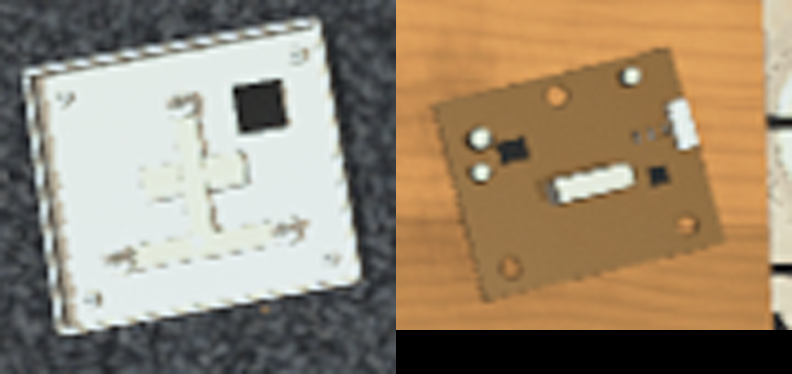

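```bash
cat >h.py <<'E'
from plant import *
import cv2,numpy as np
def cal(n):
    c=get_calibration(n);K=np.array(c["intrinsics"]);R=cv2.Rodrigues(np.array(c["rvec"]))[0];t=np.array(c["tvec"]).ravel();return K,R,t
def ray(n,px,z):
    K,R,t=cal(n);px=np.atleast_2d(px).astype(float);z=np.broadcast_to(z,len(px))
    d=np.c_[px,np.ones(len(px))]@np.linalg.inv(K).T@R;o=-R.T@t
    return o+d*((z-o[2])/d[:,2])[:,None]
def proj(n,P):
    K,R,t=cal(n);return cv2.projectPoints(np.atleast_2d(P).astype(float),cv2.Rodrigues(R)[0],t,K,None)[0][:,0]
def big(m):
    return max(cv2.findContours(m,cv2.RETR_EXTERNAL,cv2.CHAIN_APPROX_NONE)[0],key=cv2.contourArea)
def quad(c):
    e=cv2.approxPolyDP(cv2.convexHull(c),0.06*cv2.arcLength(c,True),True)[:,0].astype(float)
    # refine: fit line per side
    L=[];P=c[:,0].astype(float)
    for i in range(len(e)):
        a,b=e[i],e[(i+1)%len(e)];u=(b-a)/np.linalg.norm(b-a);v=P-a
        s=v@u/np.linalg.norm(b-a);d=abs(v@[-u[1],u[0]])
        q=P[(s>.1)&(s<.9)&(d<3)];vx,vy,x,y=cv2.fitLine(q.astype(np.float32),cv2.DIST_HUBER,0,.01,.01).ravel();L.append(np.cross([x,y,1],[x+vx,y+vy,1]))
    out=[]
    for i in range(len(e)):
        p=np.cross(L[i-1],L[i]);out.append(p[:2]/p[2])
    return np.array(out)
E
python3 - <<'E'
from h import *
t=cv2.imread("pics/top0.png");hsv=cv2.cvtColor(t,cv2.COLOR_BGR2HSV)
print("nadir px",proj("top",[.45,.027,0.02]))
m=np.zeros(t.shape[:2],np.uint8);m[158:245,140:235]=(hsv[...,2]>140)[158:245,140:235]*255
m=cv2.morphologyEx(m,cv2.MORPH_CLOSE,np.ones((5,5)))
q=quad(big(m));print("tray px",q.round(1).tolist())
for z in(0,.02):
    p=ray("top",q,z);print(z,p.round(4).tolist(),[round(float(np.linalg.norm(p[i]-p[i-1])),4) for i in range(len(p))],p.mean(0))
print("wood",hsv[185,300],"pcb",hsv[225,345],hsv[200,345])
d=hsv[...,2].astype(int)
m=np.zeros_like(m);r=(slice(172,245),slice(312,392));m[r]=((d<150)[r])*255
m=cv2.morphologyEx(m,cv2.MORPH_CLOSE,np.ones((7,7)));m=cv2.morphologyEx(m,cv2.MORPH_OPEN,np.ones((5,5)))
c=big(m);q=quad(c);p=ray("top",q,.069);print("board",q.round(1).tolist(),p.round(4).tolist(),[round(float(np.linalg.norm(p[i]-p[i-1])),4) for i in range(len(p))],p.mean(0))
print([np.degrees(np.arctan2(*(p[i]-p[i-1])[1::-1])).round(1) for i in range(len(p))])
# block top
b=np.zeros_like(m);rr=(slice(202,220),slice(340,370));b[rr]=((hsv[...,1]<60)&(d>150))[rr]*255
rc=cv2.minAreaRect(big(b));print(rc);bp=ray("top",cv2.boxPoints(rc),.101);print(bp.round(4).tolist(),bp.mean(0))
# holes
h=np.zeros_like(m);inn=cv2.erode(cv2.drawContours(np.zeros_like(m),[c],-1,255,-1),np.ones((5,5)))
h=(inn>0)&(d>150)&(hsv[...,1]>100);n,_,st,ce=cv2.connectedComponentsWithStats(h.astype(np.uint8))
for i in range(1,n):print(st[i,4],ce[i].round(1),ray("top",ce[i],.067).round(4))
E
```

```text
nadir px [[270.41699635 236.64769411]]
tray px [[216.6, 163.6], [226.4, 223.3], [157.9, 235.4], [149.8, 175.6]]
0 [[0.6418, 0.1759, 0.0], [0.4822, 0.1435, 0.0], [0.4462, 0.3231, 0.0], [0.6056, 0.3554, 0.0]] [0.1831, 0.1629, 0.1832, 0.1626] [0.54393794 0.24949275 0.        ]
0.02 [[0.6378, 0.1728, 0.02], [0.4815, 0.1411, 0.02], [0.4463, 0.3169, 0.02], [0.6023, 0.3486, 0.02]] [0.1793, 0.1595, 0.1793, 0.1592] [0.54196611 0.24483132 0.02      ]
wood [ 15 151 211] pcb [ 17 133 151] [ 16 135 149]
board [[384.3, 224.9], [305.7, 239.2], [351.7, 185.8], [368.7, 181.9]] [[0.4844, -0.2469, 0.069], [0.446, -0.0582, 0.069], [0.578, -0.17, 0.069], [0.5887, -0.2115, 0.069]] [0.1101, 0.1926, 0.173, 0.0429] [ 0.52427888 -0.17163317  0.069     ]
[np.float64(-161.3), np.float64(101.5), np.float64(-40.3), np.float64(-75.6)]
((354.7235412597656, 211.005859375), (5.531727313995361, 17.46290397644043), 77.47119140625)
[[0.5154, -0.148, 0.101], [0.5252, -0.1878, 0.101], [0.5126, -0.1904, 0.101], [0.5029, -0.1506, 0.101]] [ 0.51400757 -0.16919455  0.101     ]
1 [365. 185.] [[ 0.581 -0.203  0.067]]
18 [345.8 191.5] [[ 0.564  -0.1558  0.067 ]]
23 [325.9 203.7] [[ 0.5331 -0.1071  0.067 ]]
1 [326. 198.] [[ 0.547  -0.1075  0.067 ]]
2 [330.5 198.5] [[ 0.546  -0.1184  0.067 ]]
4 [334.5 200. ] [[ 0.5425 -0.1282  0.067 ]]
1 [340. 201.] [[ 0.5403 -0.1415  0.067 ]]
2 [341.  204.5] [[ 0.5318 -0.1439  0.067 ]]
1 [366. 211.] [[ 0.5172 -0.2042  0.067 ]]
2 [368.5 213. ] [[ 0.5124 -0.2102  0.067 ]]
1 [371. 212.] [[ 0.515  -0.2162  0.067 ]]
1 [348. 217.] [[ 0.5016 -0.1606  0.067 ]]
1 [351. 216.] [[ 0.5042 -0.1678  0.067 ]]
1 [353. 219.] [[ 0.4971 -0.1726  0.067 ]]
13 [375.1 220.7] [[ 0.4941 -0.2256  0.067 ]]
31 [355.3 225.3] [[ 0.482  -0.1779  0.067 ]]
1 [362. 226.] [[ 0.4806 -0.194   0.067 ]]
```

```bash
python3 - <<'E'
from h import *
t=cv2.imread("pics/top0.png");hsv=cv2.cvtColor(t,cv2.COLOR_BGR2HSV)
B=np.array([[-42,50],[-42,-50],[44,0]])/1000.
H=[]
for c in[(336,231),(375,221),(346,191.5)]:
    c=np.round(c).astype(int);w=t[c[1]-4:c[1]+5,c[0]-4:c[0]+5,2].astype(float);w=np.clip(w-155,0,None)
    y,x=np.mgrid[-4:5,-4:5];H.append([c[0]+(w*x).sum()/w.sum(),c[1]+(w*y).sum()/w.sum()])
P=ray("top",H,.067)[:,:2];print(np.round(H,1).tolist(),P.round(4).tolist())
print([np.linalg.norm(P[i]-P[i-1]).round(4) for i in range(3)],"must be .0995 .1 .0995")
a=B-B.mean(0);b=P-P.mean(0);th=np.arctan2((a[:,0]*b[:,1]-a[:,1]*b[:,0]).sum(),(a*b).sum())
R=np.array([[np.cos(th),-np.sin(th)],[np.sin(th),np.cos(th)]]);c=P.mean(0)-R@B.mean(0)
print("board",c,np.degrees(th),"block",c+R@[-.008,0])
E
```

```text
[[335.6, 230.5], [375.4, 220.6], [346.0, 191.4]] [[0.4685, -0.1303], [0.4944, -0.2263], [0.5642, -0.1563]]
[np.float64(0.0991), np.float64(0.0995), np.float64(0.0988)] must be .0995 .1 .0995
board [ 0.52190958 -0.16752641] 15.028310410093413 block [ 0.5141832  -0.16960078]
```

Emit:
send_rows([
  [[-0.027, -0.0276, 0], 0, 0.4],
  [[-0.027, -0.0276, 0], 0, 0.4],
  [[-0.027, -0.0276, 0], 0, 0.4],
  [[-0.027, -0.0276, 0], 0, 0.4],
  [[-0.027, -0.0276, 0], 0, 0.4],
  [[-0.027, -0.0276, 0], 0, 0.4],
  [[-0.027, -0.0276, 0], 0, 0.4],
  [[-0.027, -0.0276, 0], 0, 0.4],
  [[-0.027, -0.0276, 0], 0, 0.4],
  [[-0.027, -0.0276, 0], 0, 0.4],
])

```text
t: 1.35
eef_pos: [0.3587, 0.1825, 0.2193]
ee_rot: [0.18, 0.984, -0.0, -0.0]
contact_force: [0.9, 0.4, 0.3]
opening: 0.0377
finger_force: 0.0
```

Emit:
send_rows([
  [[-0.027, -0.0276, 0], 0, 0.4],
  [[-0.027, -0.0276, 0], 0, 0.4],
  [[-0.027, -0.0276, 0], 0, 0.4],
  [[-0.027, -0.0276, 0], 0, 0.4],
  [[-0.027, -0.0276, 0], 0, 0.4],
  [[-0.027, -0.0276, 0], 0, 0.4],
  [[-0.027, -0.0276, 0], 0, 0.4],
  [[-0.027, -0.0276, 0], 0, 0.4],
  [[-0.027, -0.0276, 0], 0, 0.4],
  [[-0.027, -0.0276, 0], 0, 0.4],
])

```text
t: 2.6
eef_pos: [0.5131, -0.1712, 0.219]
ee_rot: [0.181, 0.984, 0.0, -0.0]
contact_force: [0.3, -1.2, 0.5]
opening: 0.0378
finger_force: 0.0
```

Emit:
send_rows([
  [[0, 0, 0], 9, 0.4],
  [[0, 0, 0], 9, 0.4],
  [[0, 0, 0], 9, 0.4],
  [[0, 0, 0], 9, 0.4],
  [[0, 0, 0], 9, 0.4],
  [[0, 0, 0], 9.5, 0.4],
  [[0, 0, 0], 0, 0.4],
])

```text
t: 3.48
eef_pos: [0.5128, -0.17, 0.2191]
ee_rot: [0.61, 0.792, -0.0, -0.0]
contact_force: [1.1, -0.3, -0.4]
opening: 0.0381
finger_force: 0.0
```

Emit:
send_rows([
  [[0, 0.0014, 0.025], 0, 0.4],
  [[0, 0, 0.025], 0, 0.4],
  [[0, 0, 0.025], 0, 0.4],
  [[0, 0, 0.025], 0, 0.4],
  [[0, 0, 0.016], 0, 0.4],
  [[0, 0, 0.01], 0, 0.4],
  [[0, 0, 0.006], 0, 0.4],
  [[0, 0, 0], 0, 0.4],
])

```text
t: 4.47
eef_pos: [0.5144, -0.1698, 0.0874]
ee_rot: [0.611, 0.792, 0.0, -0.0]
contact_force: [-1.0, 1.1, 0.1]
opening: 0.0377
finger_force: 0.0
```

Emit:
send_rows([
  [[0, 0, 0], 0, 0],
  [[0, 0, 0], 0, 0],
  [[0, 0, 0], 0, 0],
  [[0, 0, 0], 0, 0],
  [[0, 0, 0], 0, 0],
  [[0, 0, 0], 0, 0],
], squeeze=25)

```text
t: 5.22
eef_pos: [0.5144, -0.1699, 0.0878]
ee_rot: [0.611, 0.792, -0.0, 0.0]
contact_force: [-2.0, 0.2, 5.9]
opening: 0.0117
finger_force: 25.0
```

Emit:
send_rows([
  [[0, 0, -0.01], 0, 0],
  [[0, 0, -0.02], 0, 0],
  [[0, 0, -0.02], 0, 0],
  [[0, 0, -0.02], 0, 0],
  [[0, 0, -0.01], 0, 0],
  [[0, 0, 0], 0, 0],
])

```text
t: 5.98
eef_pos: [0.5148, -0.1698, 0.1679]
ee_rot: [0.611, 0.792, 0.0, 0.001]
contact_force: [-0.3, 0.2, -2.7]
opening: 0.0121
finger_force: 25.0
```

Emit:
send_rows([
  [[0.01, 0.0031, 0], 0, 0],
  [[0.025, 0.008, 0], 0, 0],
  [[0.03, 0.0095, 0], 0, 0],
  [[0.03, 0.0095, 0], 0, 0],
  [[0.03, 0.0095, 0], 0, 0],
  [[0.03, 0.0095, 0], 0, 0],
  [[0.03, 0.0095, 0], 0, 0],
  [[0.03, 0.0095, 0], 0, 0],
  [[0.03, 0.0095, 0], 0, 0],
  [[0.03, 0.0095, 0], 0, 0],
])

```text
t: 7.22
eef_pos: [0.5278, 0.12, 0.1664]
ee_rot: [0.611, 0.792, -0.001, -0.001]
contact_force: [0.9, -0.1, -1.5]
opening: 0.0115
finger_force: 25.0
```

Emit:
send_rows([
  [[0.03, 0.0095, 0], 0, 0],
  [[0.03, 0.0095, 0], 0, 0],
  [[0.03, 0.0095, 0], 0, 0],
  [[0.02, 0.0062, 0], 0, 0],
  [[0.01, 0.0034, 0], 0, 0],
  [[0, 0, 0], 3.4, 0],
  [[0, 0, 0], 0, 0],
])

```text
t: 8.1
eef_pos: [0.535, 0.2437, 0.1672]
ee_rot: [0.634, 0.774, -0.0, -0.0]
contact_force: [-0.2, 0.2, -1.5]
opening: 0.0116
finger_force: 25.0
```

Emit:
send_rows([
  [[0, 0, 0.02], 0, 0],
  [[0, 0, 0.025], 0, 0],
  [[0, 0, 0.025], 0, 0],
  [[0, 0, 0.014], 0, 0],
  [[0, 0, 0], 0, 0],
  [[0, 0, 0], 0, 0],
])

```text
t: 8.85
eef_pos: [0.5359, 0.2442, 0.0844]
ee_rot: [0.634, 0.773, 0.001, 0.0]
contact_force: [-0.1, 0.0, -0.7]
opening: 0.0118
finger_force: 25.0
```

```bash
python3 - <<'E'
from h import *
s=read_state();print(s["eef_pos"],s["ee_rot"])
t=get_image("top");u=get_image("side");cv2.imwrite("pics/t1.png",t);cv2.imwrite("pics/s1.png",u)
p=proj("top",[.542,.246,.03])[0].astype(int);q=proj("side",[.542,.246,.05])[0].astype(int);print(p,q)
a=cv2.resize(t[p[1]-50:p[1]+50,p[0]-50:p[0]+50],(400,400),interpolation=2)
b=cv2.resize(u[q[1]-40:q[1]+40,q[0]-40:q[0]+40],(400,400),interpolation=2)
cv2.imwrite("pics/c1.png",np.hstack([a,b]))
E
```

```text
[0.53594162 0.24421268 0.08435768] [6.33966147e-01 7.73360305e-01 7.45106652e-04 4.56264204e-04]
[186 198] [228 170]
```

View pics/c1.png

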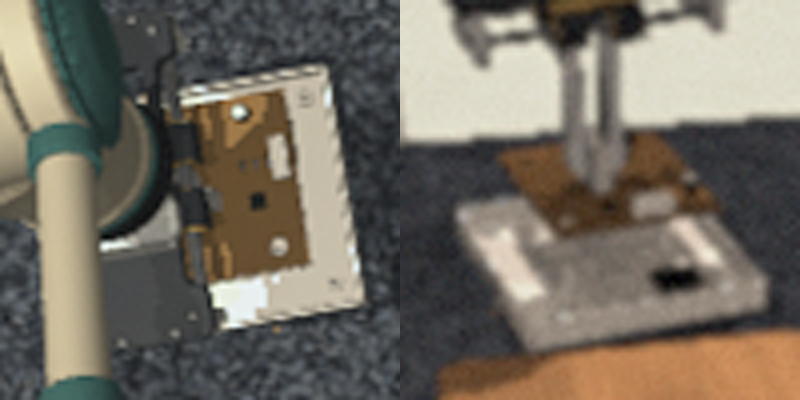

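```bash
python3 - <<'E'
from h import *
def rt(c,yaw,B):
    a=np.radians(yaw);R=np.array([[np.cos(a),-np.sin(a)],[np.sin(a),np.cos(a)]]);return np.array(c)+np.array(B)@R.T
# board right edge & far/near corners in top view
t=cv2.imread("pics/t1.png");hsv=cv2.cvtColor(t,cv2.COLOR_BGR2HSV)
m=((hsv[...,1]>90)&(hsv[...,0]<25)).astype(np.uint8)*255;k=np.zeros_like(m);k[165:220,182:218]=m[165:220,182:218]
k=cv2.morphologyEx(k,cv2.MORPH_CLOSE,np.ones((9,9)));c=big(k)[:,0]
ys=range(176,211);e=np.array([[c[c[:,1]==y][:,0].max()+.5,y] for y in ys],float)
E=ray("top",e,.0655);vx,vy,x,y=cv2.fitLine(E[:,:2].astype(np.float32),cv2.DIST_HUBER,0,.01,.01).ravel()
print("right edge dir",np.degrees(np.arctan2(vy,vx)),"pt",x,y)
a=np.radians(11.35);n=np.array([-np.sin(a),np.cos(a)]);s=read_state()["eef_pos"]
print("edge offset along board y from TCP (must be -.068):",n@(np.array([x,y])-s[:2]))
far=np.array([[X,c[c[:,0]==X][:,1].min()-.5] for X in range(190,204)],float);F=ray("top",far,.0655)[:,:2]
ax=np.array([np.cos(a),np.sin(a)]);print("far edge along x (must be .064):",np.median((F-s[:2])@ax))
# tray from side0
u=cv2.imread("pics/side0.png");h=cv2.cvtColor(u,cv2.COLOR_BGR2HSV)
C=rt((.542,.246),11.4,[[.08,.09],[.08,-.09],[-.08,-.09],[-.08,.09]])
for z in(0,.02):print("side expect",z,proj("side",np.c_[C,np.full(4,z)]).round(1).tolist(),"top",proj("top",np.c_[C,np.full(4,z)]).round(1).tolist())
cr=u[155:210,190:270];ct=cv2.imread("pics/top0.png")[155:245,140:235]
im=np.full((400,800,3),0,np.uint8);A=cv2.resize(cr,None,fx=5,fy=5,interpolation=2);im[:275,:400]=A
B_=cv2.resize(ct,None,fx=4.2,fy=4.2,interpolation=2);im[:B_.shape[0],400:400+B_.shape[1]]=B_
P=lambda n,p:proj(n,p)
for z,col in((0,(255,0,0)),(.02,(0,0,255))):
    w=np.c_[C,np.full(4,z)]
    cv2.polylines(im,[((P("side",w)-[190,155]+.5)*5).astype(int)],True,col)
    cv2.polylines(im,[((P("top",w)-[140,155]+.5)*4.2+[400,0]).astype(int)],True,col)
T=np.c_[rt((.542,.246),11.4,[[-.042,.05],[-.042,-.05],[.044,0]]),np.full(3,.0365)]
for p in P("side",T):cv2.circle(im,tuple(((p-[190,155]+.5)*5).astype(int)),3,(0,200,0),1)
for p in P("top",T):cv2.circle(im,tuple(((p-[140,155]+.5)*4.2+[400,0]).astype(int)),3,(0,200,0),1)
cv2.imwrite("pics/c2.png",im)
E
```

```text
right edge dir 10.801281 pt 0.55391353 0.17935689
edge offset along board y from TCP (must be -.068): -0.06723326578388929
far edge along x (must be .064): 0.06422378072601859
side expect 0 [[242.2, 169.4], [261.0, 191.0], [213.8, 200.1], [199.9, 176.6]] top [[151.8, 176.7], [217.4, 164.9], [227.0, 223.6], [159.7, 235.7]]
side expect 0.02 [[242.1, 164.5], [261.0, 185.6], [213.5, 194.5], [199.4, 171.5]] top [[149.3, 175.4], [216.3, 163.4], [226.0, 223.3], [157.4, 235.6]]
```

View pics/c2.png

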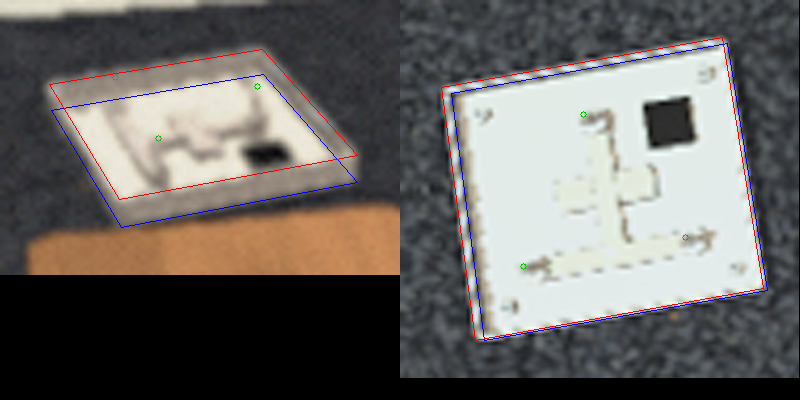

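Emit:
send_rows([
  [[-0.0004, -0.0008, 0.01], 0, 0],
  [[0, 0, 0.008], 0, 0],
  [[0, 0, 0.006], 0, 0],
  [[0, 0, 0.003], 0, 0],
  [[0, 0, 0.002], 0, 0],
  [[0, 0, 0], 0, 0],
])

```text
t: 9.7
eef_pos: [0.5345, 0.2436, 0.0544]
ee_rot: [0.634, 0.773, -0.0, -0.0]
contact_force: [0.3, -1.0, -1.7]
opening: 0.0118
finger_force: 25.0
```

Emit:
send_rows([
  [[0, 0, 0.001], 0, 0],
  [[0, 0, 0.001], 0, 0],
  [[0, 0, 0.001], 0, 0],
  [[0, 0, 0], 0, 0],
])

```text
t: 10.2
eef_pos: [0.5343, 0.2429, 0.0514]
ee_rot: [0.634, 0.774, -0.001, 0.0]
contact_force: [0.1, -3.1, -0.8]
opening: 0.012
finger_force: 25.0
```

Emit:
send_rows([
  [[-0.001, 0, 0.001], 0, 0],
  [[0, 0, 0.001], 0, 0],
  [[0, 0, 0], 0, 0],
])

```text
t: 10.58
eef_pos: [0.5343, 0.2426, 0.0495]
ee_rot: [0.634, 0.773, -0.0, -0.0]
contact_force: [-2.0, -0.3, 2.3]
opening: 0.0115
finger_force: 25.0
```

Emit:
send_rows([
  [[0, 0, 0], 0, 0.4],
  [[0, 0, 0], 0, 0.4],
  [[0, 0, 0], 0, 0.4],
  [[0, 0, 0], 0, 0.4],
])

```text
t: 11.08
eef_pos: [0.5348, 0.2426, 0.0495]
ee_rot: [0.634, 0.773, 0.0, 0.0]
contact_force: [0.4, -0.1, -0.3]
opening: 0.0376
finger_force: 0.0
```

Emit:
send_rows([
  [[0, 0, -0.02], 0, 0.4],
  [[0, 0, -0.025], 0, 0.4],
  [[0, 0, -0.025], 0, 0.4],
  [[0, 0, -0.03], 0, 0.4],
  [[0, -0.04, 0], 0, 0],
  [[0, -0.06, 0], 0, 0],
  [[0, -0.06, 0], 0, 0],
  [[0, -0.06, 0], 0, 0],
  [[0, 0, 0], 0, 0],
])

```text
t: 12.2
eef_pos: [0.3138, 0.1981, 0.1491]
ee_rot: [0.633, 0.774, -0.001, -0.001]
contact_force: [1.2, 0.4, 0.3]
opening: 0.0007
finger_force: 0.0
```

```bash
python3 - <<'E'
from h import *
print(read_state()["eef_pos"])
t=get_image("top");u=get_image("side");cv2.imwrite("pics/t2.png",t);cv2.imwrite("pics/s2.png",u)
a=cv2.resize(t[150:245,138:238],(400,380),interpolation=2);b=cv2.resize(u[140:215,185:265],(400,375),interpolation=2)
cv2.imwrite("pics/c3.png",np.hstack([a[:375],b]))
E
```

```text
[0.31377788 0.19805032 0.14906728]
```

View pics/c3.png

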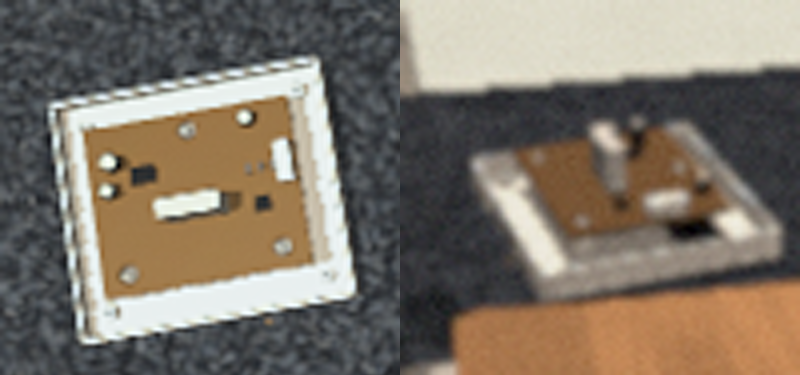

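Emit:
send_rows([
  [[0.007, 0.0475, 0], 0, 0],
  [[0.007, 0.0475, 0], 0, 0],
  [[0.007, 0.0475, 0], 0, 0],
  [[0.007, 0.0475, 0], 0, 0],
  [[0, 0, 0.03], 0, 0],
  [[0, 0, 0.03], 0, 0],
  [[0, 0, 0.024], 0, 0],
  [[0, 0, 0], 0, 0],
  [[0, 0, 0], 0, 0],
])

```text
t: 13.42
eef_pos: [0.5014, 0.2646, 0.0659]
ee_rot: [0.634, 0.773, 0.001, 0.0]
contact_force: [-0.2, -0.2, 0.7]
opening: 0.0006
finger_force: 0.0
```

Emit:
send_rows([
  [[0, -0.0055, 0], 0, 0],
  [[0, 0, 0.008], 0, 0],
  [[0, 0, 0.007], 0, 0],
  [[0, 0, 0], 0, 0],
  [[0, 0, 0], 0, 0],
])

```text
t: 14.05
eef_pos: [0.4944, 0.2631, 0.0504]
ee_rot: [0.634, 0.773, 0.0, -0.0]
contact_force: [0.7, 0.7, -0.4]
opening: 0.0003
finger_force: 0.0
```

Emit:
send_rows([
  [[0, 0.001, 0.002], 0, 0],
  [[0, 0, 0.002], 0, 0],
  [[0, 0, 0.002], 0, 0],
  [[0, 0, 0], 0, 0],
])

```text
t: 14.55
eef_pos: [0.4954, 0.2633, 0.0445]
ee_rot: [0.634, 0.773, 0.0, -0.0]
contact_force: [0.6, 0.1, 2.1]
opening: 0.0001
finger_force: 0.7
```

Emit:
send_rows([
  [[0, 0, 0.0015], 0, 0],
  [[0, 0, 0.0015], 0, 0],
  [[0, 0, 0], 0, 0],
])

```text
t: 14.92
eef_pos: [0.4954, 0.2634, 0.042]
ee_rot: [0.634, 0.773, 0.0, 0.0]
contact_force: [-1.0, -0.4, 5.8]
opening: 0.0001
finger_force: 3.0
```

Emit:
send_rows([
  [[0, 0, 0.001], 0, 0],
  [[0, 0, 0.001], 0, 0],
  [[0, 0, 0], 0, 0],
])

```text
t: 15.3
eef_pos: [0.4954, 0.2634, 0.0404]
ee_rot: [0.634, 0.773, 0.0, 0.0]
contact_force: [-1.8, -0.5, 9.1]
opening: 0.0005
finger_force: 4.3
```

Emit:
send_rows([
  [[0, 0, 0.001], 0, 0],
  [[0, 0, 0.001], 0, 0],
  [[0, 0, 0], 0, 0],
])

```text
t: 15.68
eef_pos: [0.4955, 0.2635, 0.0389]
ee_rot: [0.634, 0.773, 0.0, 0.0]
contact_force: [-1.8, -0.3, 11.6]
opening: 0.0007
finger_force: 5.7
```

Emit:
send_rows([
  [[0, 0, 0.001], 0, 0],
  [[0, 0, 0], 0, 0],
])

```text
t: 15.92
eef_pos: [0.4955, 0.2635, 0.0381]
ee_rot: [0.634, 0.773, 0.001, 0.0]
contact_force: [-3.6, -0.4, 13.3]
opening: 0.0003
finger_force: 6.4
```

Emit:
send_rows([
  [[0, 0, 0.001], 0, 0],
  [[0, 0, 0], 0, 0],
])

```text
t: 16.18
eef_pos: [0.4955, 0.2635, 0.0373]
ee_rot: [0.634, 0.773, 0.001, 0.0]
contact_force: [-3.2, -0.9, 13.8]
opening: 0.0004
finger_force: 7.1
```

Emit:
send_rows([
  [[0, 0, 0.001], 0, 0],
  [[0, 0, 0], 0, 0],
])

```text
t: 16.42
eef_pos: [0.4955, 0.2635, 0.0366]
ee_rot: [0.634, 0.773, 0.001, 0.0]
contact_force: [-3.9, -1.0, 15.2]
opening: 0.0005
finger_force: 7.8
```

Emit:
send_rows([
  [[0, 0, 0.001], 0, 0],
  [[0, 0, 0], 0, 0],
])

```text
t: 16.68
eef_pos: [0.4955, 0.2636, 0.0347]
ee_rot: [0.634, 0.773, 0.001, 0.0]
contact_force: [-2.1, 0.7, 7.9]
opening: 0.0004
finger_force: 4.3
```

Emit:
send_rows([
  [[0, 0, 0.001], 0, 0],
  [[0, 0, 0], 0, 0],
])

```text
t: 16.92
eef_pos: [0.4955, 0.2636, 0.0338]
ee_rot: [0.634, 0.773, 0.001, 0.0]
contact_force: [-2.4, 0.7, 10.0]
opening: 0.0001
finger_force: 5.5
```

Emit:
send_rows([
  [[0, 0, -0.008], 0, 0],
  [[0, 0, -0.012], 0, 0],
  [[-0.028, 0, 0], 0, 0],
  [[-0.028, 0, 0], 0, 0],
  [[0, 0, 0], 0, 0],
  [[0, 0, 0], 0, 0],
])

```text
t: 17.68
eef_pos: [0.5063, 0.2088, 0.0526]
ee_rot: [0.634, 0.773, 0.0, -0.0]
contact_force: [-0.3, 0.0, 0.3]
opening: 0.0003
finger_force: 0.0
```

Emit:
send_rows([
  [[0, 0, 0.004], 0, 0],
  [[0, 0, 0.003], 0, 0],
  [[0, 0, 0.001], 0, 0],
  [[0, 0, 0], 0, 0],
])

```text
t: 18.18
eef_pos: [0.5062, 0.2085, 0.0443]
ee_rot: [0.634, 0.773, -0.0, -0.0]
contact_force: [-0.2, -0.1, 0.6]
opening: 0.0004
finger_force: 0.0
```

Emit:
send_rows([
  [[0, 0, 0.0015], 0, 0],
  [[0, 0, 0.0015], 0, 0],
  [[0, 0, 0.001], 0, 0],
  [[0, 0, 0], 0, 0],
])

```text
t: 18.68
eef_pos: [0.5065, 0.2084, 0.0407]
ee_rot: [0.634, 0.773, 0.0, 0.0]
contact_force: [-0.4, -0.1, 2.6]
opening: 0.0006
finger_force: 1.4
```

Emit:
send_rows([
  [[0, 0, 0.001], 0, 0],
  [[0, 0, 0.001], 0, 0],
  [[0, 0, 0], 0, 0],
])

```text
t: 19.05
eef_pos: [0.5065, 0.2084, 0.0391]
ee_rot: [0.634, 0.773, 0.0, 0.0]
contact_force: [-1.1, 0.3, 6.5]
opening: 0.0006
finger_force: 3.5
```

Emit:
send_rows([
  [[0, 0, 0.001], 0, 0],
  [[0, 0, 0.001], 0, 0],
  [[0, 0, 0], 0, 0],
])

```text
t: 19.42
eef_pos: [0.5066, 0.2084, 0.0376]
ee_rot: [0.634, 0.773, 0.0, 0.0]
contact_force: [-2.6, -0.8, 10.0]
opening: 0.0009
finger_force: 5.1
```

Emit:
send_rows([
  [[0, 0, 0.001], 0, 0],
  [[0, 0, 0.001], 0, 0],
  [[0, 0, 0], 0, 0],
])

```text
t: 19.8
eef_pos: [0.5067, 0.2082, 0.0351]
ee_rot: [0.634, 0.773, 0.0, 0.001]
contact_force: [0.8, -1.0, 3.2]
opening: 0.0002
finger_force: 1.5
```

Emit:
send_rows([
  [[0, 0, 0.001], 0, 0],
  [[0, 0, 0], 0, 0],
])

```text
t: 20.05
eef_pos: [0.5068, 0.2083, 0.0338]
ee_rot: [0.634, 0.773, 0.0, 0.0]
contact_force: [0.1, -0.3, 5.8]
opening: 0.0005
finger_force: 3.2
```

Emit:
send_rows([
  [[0, 0, 0.001], 0, 0],
  [[0, 0, 0], 0, 0],
])

```text
t: 20.3
eef_pos: [0.5068, 0.2083, 0.0331]
ee_rot: [0.634, 0.773, 0.0, 0.0]
contact_force: [-0.6, -1.7, 8.5]
opening: 0.0001
finger_force: 4.2
```

Emit:
send_rows([
  [[0, 0, -0.01], 0, 0],
  [[0, 0, -0.025], 0, 0],
  [[0, 0, -0.025], 0, 0],
  [[0, 0, 0], 0, 0],
  [[0.014, 0.032, 0], 0, 0],
  [[0.014, 0.032, 0], 0, 0],
  [[0, 0, 0], 0, 0],
  [[0, 0, 0], 0, 0],
])

```text
t: 21.3
eef_pos: [0.5618, 0.2477, 0.091]
ee_rot: [0.634, 0.773, -0.002, -0.001]
contact_force: [0.3, -0.1, -0.8]
opening: 0.0006
finger_force: 0.0
```

Emit:
send_rows([
  [[0, 0.001, 0.02], 0, 0],
  [[0, 0, 0.018], 0, 0],
  [[0, 0, 0.004], 0, 0],
  [[0, 0, 0], 0, 0],
])

```text
t: 21.8
eef_pos: [0.5639, 0.2481, 0.0505]
ee_rot: [0.634, 0.773, -0.0, -0.0]
contact_force: [-0.1, 0.0, -0.4]
opening: 0.0005
finger_force: 0.0
```

Emit:
send_rows([
  [[0, 0, 0.002], 0, 0],
  [[0, 0, 0.002], 0, 0],
  [[0, 0, 0.001], 0, 0],
  [[0, 0, 0], 0, 0],
])

```text
t: 22.3
eef_pos: [0.5646, 0.2486, 0.0455]
ee_rot: [0.634, 0.773, 0.0, 0.0]
contact_force: [-0.6, -0.9, 0.9]
opening: 0.0004
finger_force: 0.0
```

Emit:
send_rows([
  [[0, 0, 0.001], 0, 0],
  [[0, 0, 0.001], 0, 0],
  [[0, 0, 0], 0, 0],
])

```text
t: 22.68
eef_pos: [0.5645, 0.2485, 0.0433]
ee_rot: [0.634, 0.773, -0.0, -0.0]
contact_force: [0.3, 0.3, -0.2]
opening: 0.0007
finger_force: 0.0
```

Emit:
send_rows([
  [[0, 0, 0.001], 0, 0],
  [[0, 0, 0.001], 0, 0],
  [[0, 0, 0.001], 0, 0],
  [[0, 0, 0], 0, 0],
])

```text
t: 23.18
eef_pos: [0.5647, 0.2486, 0.0408]
ee_rot: [0.634, 0.773, 0.0, 0.0]
contact_force: [-1.0, -0.4, 3.8]
opening: 0.0006
finger_force: 2.1
```

Emit:
send_rows([
  [[0, 0, 0.001], 0, 0],
  [[0, 0, 0.001], 0, 0],
  [[0, 0, 0], 0, 0],
])

```text
t: 23.55
eef_pos: [0.5649, 0.2487, 0.0391]
ee_rot: [0.634, 0.773, 0.0, 0.0]
contact_force: [-0.8, 0.4, 8.0]
opening: 0.0006
finger_force: 3.5
```

Emit:
send_rows([
  [[0, 0, 0.001], 0, 0],
  [[0, 0, 0.001], 0, 0],
  [[0, 0, 0], 0, 0],
])

```text
t: 23.92
eef_pos: [0.565, 0.2487, 0.0376]
ee_rot: [0.634, 0.773, 0.001, 0.0]
contact_force: [-2.2, 0.5, 9.7]
opening: 0.0006
finger_force: 4.7
```

Emit:
send_rows([
  [[0, 0, 0.001], 0, 0],
  [[0, 0, 0.001], 0, 0],
  [[0, 0, 0], 0, 0],
])

```text
t: 24.3
eef_pos: [0.565, 0.2487, 0.0361]
ee_rot: [0.634, 0.773, 0.001, 0.0]
contact_force: [-2.0, -0.1, 11.4]
opening: 0.0006
finger_force: 5.9
```

Emit:
send_rows([
  [[0, 0, 0.001], 0, 0],
  [[0, 0, 0], 0, 0],
])

```text
t: 24.55
eef_pos: [0.5653, 0.2488, 0.0346]
ee_rot: [0.634, 0.773, 0.001, 0.001]
contact_force: [0.0, -0.0, 4.0]
opening: 0.0006
finger_force: 1.9
```

Emit:
send_rows([
  [[0, 0, 0.001], 0, 0],
  [[0, 0, 0], 0, 0],
])

```text
t: 24.8
eef_pos: [0.5654, 0.2488, 0.0329]
ee_rot: [0.634, 0.773, 0.001, 0.0]
contact_force: [-0.8, -0.2, 7.5]
opening: 0.0003
finger_force: 3.2
```

Emit:
send_rows([
  [[0, 0, 0.001], 0, 0],
  [[0, 0, 0], 0, 0],
])

```text
t: 25.05
eef_pos: [0.5654, 0.2488, 0.0322]
ee_rot: [0.634, 0.773, 0.001, 0.0]
contact_force: [-1.1, 0.2, 8.7]
opening: 0.0007
finger_force: 4.2
```

Emit:
send_rows([
  [[0, 0, -0.01], 0, 0],
  [[0, 0, -0.025], 0, 0],
  [[0, 0, -0.025], 0, 0],
  [[0, 0, 0], 0, 0],
  [[0.014, -0.032, 0], 0, 0],
  [[0.014, -0.032, 0], 0, 0],
  [[0, -0.001, 0], 0, 0],
  [[0, 0, 0.025], 0, 0],
  [[0, 0, 0.02], 0, 0],
  [[0, 0, 0], 0, 0],
])

```text
t: 26.3
eef_pos: [0.4948, 0.2625, 0.0444]
ee_rot: [0.634, 0.773, -0.002, -0.001]
contact_force: [0.0, -0.4, 0.5]
opening: 0.0004
finger_force: 0.0
```

Emit:
send_rows([
  [[0, 0, 0.004], 0, 0],
  [[0, 0, 0.004], 0, 0],
  [[0, 0, 0.002], 0, 0],
  [[0, 0, 0], 0, 0],
])

```text
t: 26.8
eef_pos: [0.4954, 0.2633, 0.0366]
ee_rot: [0.634, 0.773, 0.0, 0.0]
contact_force: [-1.1, -0.3, 0.3]
opening: 0.0001
finger_force: 0.0
```

Emit:
send_rows([
  [[0, 0, 0.002], 0, 0],
  [[0, 0, 0.0015], 0, 0],
  [[0, 0, 0], 0, 0],
])

```text
t: 27.18
eef_pos: [0.4956, 0.2634, 0.0335]
ee_rot: [0.634, 0.773, 0.0, 0.0]
contact_force: [-0.9, -0.4, 4.9]
opening: 0.0007
finger_force: 2.3
```

Emit:
send_rows([
  [[0, 0, 0.0015], 0, 0],
  [[0, 0, 0.001], 0, 0],
  [[0, 0, 0], 0, 0],
])

```text
t: 27.55
eef_pos: [0.4957, 0.2634, 0.0317]
ee_rot: [0.634, 0.773, 0.001, 0.0]
contact_force: [-3.3, -0.9, 10.1]
opening: 0.0008
finger_force: 4.9
```

Emit:
send_rows([
  [[0, 0, -0.008], 0, 0],
  [[0, 0, -0.008], 0, 0],
  [[-0.028, 0, 0], 0, 0],
  [[-0.028, 0, 0], 0, 0],
  [[0, 0, 0], 0, 0],
  [[0, 0, 0.008], 0, 0],
  [[0, 0, 0.006], 0, 0],
  [[0, 0, 0], 0, 0],
])

```text
t: 28.55
eef_pos: [0.5061, 0.209, 0.0325]
ee_rot: [0.634, 0.774, -0.0, -0.0]
contact_force: [-2.1, -1.3, 7.1]
opening: 0.0004
finger_force: 3.6
```

Emit:
send_rows([
  [[0, 0, 0.0015], 0, 0],
  [[0, 0, 0.001], 0, 0],
  [[0, 0, 0], 0, 0],
])

```text
t: 28.92
eef_pos: [0.5061, 0.2091, 0.031]
ee_rot: [0.633, 0.774, 0.0, 0.0]
contact_force: [-2.4, -1.4, 11.0]
opening: 0.0002
finger_force: 5.8
```

All three heights and forces agree with a fully seated board. I'll retreat and check visually.

Emit:
send_rows([
  [[0, 0, -0.015], 0, 0],
  [[0, 0, -0.035], 0, 0],
  [[0, 0, -0.05], 0, 0],
  [[0, -0.05, 0], 0, 0],
  [[0, -0.06, 0], 0, 0],
  [[0, -0.06, 0], 0, 0],
  [[0, 0, 0], 0, 0],
  [[0, 0, 0], 0, 0],
])

```text
t: 29.92
eef_pos: [0.3406, 0.1756, 0.1306]
ee_rot: [0.634, 0.774, 0.001, 0.001]
contact_force: [-0.2, 0.6, 0.6]
opening: 0.0005
finger_force: 0.0
```

```bash
python3 - <<'E'
from h import *
print(read_state()["eef_pos"])
t=get_image("top");u=get_image("side")
a=cv2.resize(t[100:285,130:270],(400,528),interpolation=2);b=cv2.resize(u[140:215,185:265],(400,375),interpolation=2)
b=cv2.copyMakeBorder(b,0,153,0,0,0)
cv2.imwrite("pics/c4.png",np.hstack([a,b]))
E
```

```text
[0.34056549 0.175616   0.13056157]
```

View pics/c4.png

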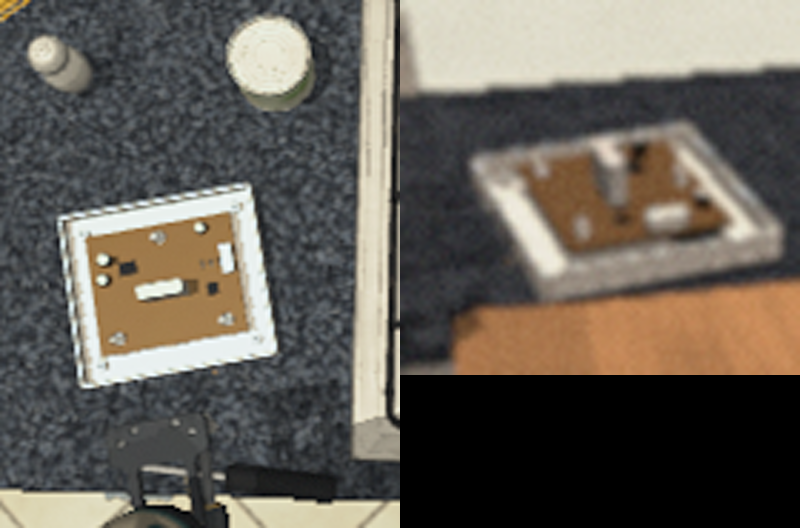

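The board sits flat and low in the tray with the three barbed posts showing through its holes. Shaker, tin and screwdriver are untouched, and the gripper is clear in the air.

```bash
python3 -c "
from plant import *
print(sign_off())"
```

```text
the job is handed in; nothing more can be done
None
```

The circuit board is clicked down flat on all three posts, with the highest push I read about 15 N; the screwdriver, salt shaker and tin were left alone, and I handed the job in at about 30 s.

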